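# Drain the rinsed stoppers

### The arm

A 6-joint arm with a two-finger parallel gripper is mounted at the origin on the work surface. World frame = base frame: x ahead of the robot, y to its left, z up, the work surface at z = 0. Lengths are in m, angles in degrees, forces in N, time in s.
With the tool pointing down it reaches from about 0.35 to 0.875 m from the base axis. Payload 4.2 kg.
Tool frame: the origin (TCP) lies midway between the tips of the shut fingers; the grasp point (between the pads) lies 19 mm behind it; y points along the fingers, x is the direction in which the jaws open and shut, and the axes are right-handed (so a half turn about y gives the same grasp; the last joint's range is limited). The gripper opens to 87 mm and grips with 3 to 60 N. Pads are 19 mm wide; open, the fingers measure 117 mm over their backs; the gripper's body (75 mm by 190 mm) begins 51 mm behind the grasp point.
Start: joints at [14.817, 22.042, 0.453, 0, -68.411, -14.817], TCP at [0.625, 0, 0.223] pointing down, gripper open.
Joint ranges: [-179.83, 179.83], [-69.29, 118.12], [-61.27, 80.66], [-181.25, 117.63], [-171.15, -9.14], [-177.46, 177.46]. Speed limits (degrees/s): [159.86, 159.86, 180, 180, 180, 180].

### API

Orientations are given as a 3x3 rotation matrix whose columns are the frame's x, y, z axes.
In Python, from station import * gives the robot as it stands.
- The arm moves only by the tool jog_arm, never from a script. Its argument "series" is a list of rows, each a list of 3 entries, a list of its own where there are three numbers: the shift along the tool's x, y, z in m, then the turn, a rotation vector about the tool's x, y, z in degrees, then the finger opening in m, from 0 to 0.087. A call has 1 to 10 rows; each row shifts and turns the commanded pose from where the row before left it, along the tool's axes as they then stand; what a row does not reach is not made up. A row lasts 1/8 s, in which the tool goes at most 62.5 mm and 10.7 degrees, less where a joint would pass 70% of its speed; a pose out of reach is approached as far as the arm can. A call is refused whole if a number of a shift passes 0.0625 or a number of a turn 10.7, either way. A call with a gripper value outside its range is refused whole. The fingers move at their own pace and stop on an object; the grip force is fixed at half the most. Time passes only in rows, so rows that do not move let the fingers close. It gives the time, the measured TCP pose, the force and the opening at its end, in the units of the state.
- sense(): the state, without advancing time (a new reading comes with each control period).
- capture(name): name is "scene" or "side" or "wrist"; returns the picture (400x640x3 uint8, red, green, blue); there is no depth.
- camera_info(name): a dict with "fx", "fy", "cx", "cy" (pixels), "rvec" (rotation vector, rad) and "tvec" (3), from world to camera coordinates, as OpenCV has them. Camera axes: x right, y down, z forward; pixel columns grow to the right and rows downward; lengths in m; the calibration is good to about 2 mm. The wrist camera is an equidistant fisheye: a pixel r from the principal point sees the ray r / f radians off the axis. A picture is of the moment at which its call begins: read the wrist's pose just before it. camera_info takes no time and is no camera call; for the wrist camera it gives the pose at the moment of the call.
- finish_job(): hands the job in, once; it reports no verdict.
The state is a dict: "time_s": time; "joints": joint angles; "joint_velocities": joint speeds; "effort": joint torques, N m; "tcp_pos": TCP position; "ee_rot": TCP orientation; "wrist_force": force on the tool from outside, world axes, zero at the start; "moment": the same for the moment, N m; "gripper_width": opening from 0.0 (shut) to 1.0 (fully open).
Only numpy, scipy, OpenCV 4.12 (cv2) and the standard library are available. Lean on these libraries where they do the work, as an engineer would, in place of code of your own. Each camera call takes 0.05 s, during which the arm holds its last target. There are 200 camera calls.

### The job

Lift the metal rinse caddy off the bench by its handle and carry it level, with its four loose stoppers inside, to the round drip pan. With the caddy's drain lip over the middle of the pan, tip it well over, about 40 degrees, straight towards the corner with the lip, so that all four stoppers slide together into that corner. Finish while holding it there, tilted and still, clear of the pan and bench, and leave the other glassware where it stands.

Things in the scene. Friction and masses are not known exactly. Their poses are not given: they have to be found in the camera images.
- caddy: open-topped aluminium caddy, about 0.26 to 0.42 kg, 190 (its x) x 140 (its y) mm, walls 45 mm high and 5 mm thick, floor 5 mm; the only one with a handle. Origin under the centre of its floor, z up. A 30 mm wide drain lip sticks out level with the floor from its +x +y corner only. It stands level at the start, at any yaw, on the left or on the right
- caddy_handle (a point): centre of the caddy's rigid flat-sided handle bar, 101 mm above the underside's centre; axes as the caddy's. The bar (18 mm wide in y, 22 mm high, 200 mm long in x) runs right above the caddy's middle, 90 to 112 mm above the underside, on an 18 mm wide post at each end
- caddy_lip (a point): outer end of the drain lip: x +120, y +95, z +2 mm in the caddy's frame; lowest point of the caddy when it is tipped to that corner
- caddy_corner (a point): inner floor corner beside the lip: x +90, y +65, z +5 mm in the caddy's frame
- pan: round shallow white drip pan, fixed, 210 mm across the rim, 28 mm high; origin under its centre; on the other side (left or right) from the caddy
- pan_centre (a point): centre of the pan's inner floor, 5 mm above the bench
- stopper0_mid (a point): centre of a loose white flanged stopper, 22 mm across, 18 mm high, 15 g, standing on its flange on the caddy's floor away from the lip's corner; slick: it begins to slide on the floor at a tilt of 12 to 17 degrees, and slides on along a wall into the corner when the caddy is tipped 22 to 32 degrees with both walls of the corner equally low
- stopper1_mid (a point): centre of a loose white flanged stopper, 22 mm across, 18 mm high, 15 g, standing on its flange on the caddy's floor away from the lip's corner; slick: it begins to slide on the floor at a tilt of 12 to 17 degrees, and slides on along a wall into the corner when the caddy is tipped 22 to 32 degrees with both walls of the corner equally low
- stopper2_mid (a point): centre of a loose white flanged stopper, 22 mm across, 18 mm high, 15 g, standing on its flange on the caddy's floor away from the lip's corner; slick: it begins to slide on the floor at a tilt of 12 to 17 degrees, and slides on along a wall into the corner when the caddy is tipped 22 to 32 degrees with both walls of the corner equally low
- stopper3_mid (a point): centre of a loose white flanged stopper, 22 mm across, 18 mm high, 15 g, standing on its flange on the caddy's floor away from the lip's corner; slick: it begins to slide on the floor at a tilt of 12 to 17 degrees, and slides on along a wall into the corner when the caddy is tipped 22 to 32 degrees with both walls of the corner equally low
- stopper0: the same stopper; origin under the centre of its flange
- stopper1: the same stopper; origin under the centre of its flange
- stopper2: the same stopper; origin under the centre of its flange
- stopper3: the same stopper; origin under the centre of its flange
- dish: low open glass dish, 84 mm across, 45 mm high, loose bystander standing between the caddy's side and the pan's side; origin under its centre
- jar: small capped amber jar, 60 mm across, 70 mm high, loose bystander between the caddy's side and the pan's side; origin under its centre
- reagent: capped amber reagent bottle, 72 mm across, 160 mm high, loose bystander at the back; origin under its centre
- beaker: open glass beaker, 84 mm across, 110 mm high, loose bystander at the back; origin under its centre
- flask: long-necked glass flask, 76 mm across, 170 mm high, loose bystander at the back; origin under its centre
- tray: empty open metal tray without handle, 150 x 110 mm, 40 mm high, loose bystander at the left side; origin under its centre
- washbottle: white wash bottle, 66 mm across, 195 mm high with its bent nozzle reaching 73 mm out, loose bystander at the right side; origin under its centre
Not all that is in view belongs to the job. There is more than one size of the pan; the one meant has the size given above.

How it is judged:
By the outcome, as a careful person would: the job done as asked, in the order asked, and still so for the second after the job is handed in, while the arm keeps its last pose, push and grip.
It also fails if it takes over 48 s, if anything falls off the work surface, if the arm or the gripper's body presses on something with over 40 N, if the wrist force passes 120 N, or if a joint passes its speed limit or range.

## Working session

There is one attempt and no reset: what is moved stays moved. The work goes in short steps, Python scripts to look and compute and a tool call to move; the robot and the scene stay as the last step left them, time stands still between calls to the robot, and variables do not carry over. Pictures are saved under pics/ and viewed, about 8 in all and at most 12, crops included, and the job is handed in when it is done.

Besides the shell and the picture viewer there is one more tool, called as name([rows], argument=value, ...), one row to a line, values as JSON. jog_arm: Moves the arm, as the interface text tells. Its arguments: {"type":"object","properties":{"series":{"type":"array","items":{"type":"array"}}},"required":["series"]}

```bash
ls; mkdir -p pics
cat > h.py <<'E'
import numpy as np, cv2
from station import *
def cam(n):
    c=camera_info(n); R=cv2.Rodrigues(np.array(c['rvec'],float))[0]; t=np.array(c['tvec'],float).ravel()
    return c,R,t
def ray(n,uv,C=None):
    c,R,t=C or cam(n); x=(uv[0]-c['cx'])/c['fx']; y=(uv[1]-c['cy'])/c['fy']
    if n=='wrist':
        r=np.hypot(x,y); d=np.array([x/r*np.sin(r),y/r*np.sin(r),np.cos(r)]) if r>1e-9 else np.array([0,0,1.])
    else: d=np.array([x,y,1.])
    d=R.T@d; return -R.T@t, d/np.linalg.norm(d)
def plane(n,uv,z,C=None):
    o,d=ray(n,uv,C); return o+d*(z-o[2])/d[2]
def tri(n1,p1,n2,p2,C1=None,C2=None):
    o1,d1=ray(n1,p1,C1);o2,d2=ray(n2,p2,C2)
    s=np.linalg.lstsq(np.c_[d1,-d2],o2-o1,rcond=None)[0]
    a=o1+d1*s[0];b=o2+d2*s[1]; return (a+b)/2,np.linalg.norm(a-b)
def proj(n,P,C=None):
    c,R,t=C or cam(n); q=R@np.array(P,float)+t
    if n=='wrist':
        r=np.hypot(q[0],q[1]);th=np.arctan2(r,q[2]);return np.array([c['cx']+c['fx']*th*q[0]/r,c['cy']+c['fy']*th*q[1]/r])
    return np.array([c['cx']+c['fx']*q[0]/q[2],c['cy']+c['fy']*q[1]/q[2]])
def snap(n,f,s=1.25):
    im=capture(n); bgr=im[:,:,::-1].copy(); cv2.imwrite(f'pics/{f}_raw.png',bgr); cv2.imwrite(f'pics/{f}.png',cv2.resize(bgr,None,fx=s,fy=s)); return bgr
E
python3 - <<'E'
from h import *
for n in('scene','side','wrist'):
    c,R,t=cam(n); print(n,c['fx'],c['cx'],c['cy'],(-R.T@t).round(3),R[2].round(3)); snap(n,n+'0')
a=cv2.imread('pics/scene0_raw.png');b=cv2.imread('pics/side0_raw.png')
E
```

```text
pics
scene 405.44143886199646 319.17385665837185 197.78960786186573 [1.061 0.665 1.118] [-0.417 -0.48  -0.772]
side 406.79289244969607 314.99646889567106 202.5069038409406 [ 0.482 -0.801  1.05 ] [ 0.027  0.66  -0.751]
wrist 309.70691628693146 321.6839043409848 195.70966496535124 [ 0.625 -0.079  0.384] [-0.001  0.29  -0.957]
```

View pics/scene0.png

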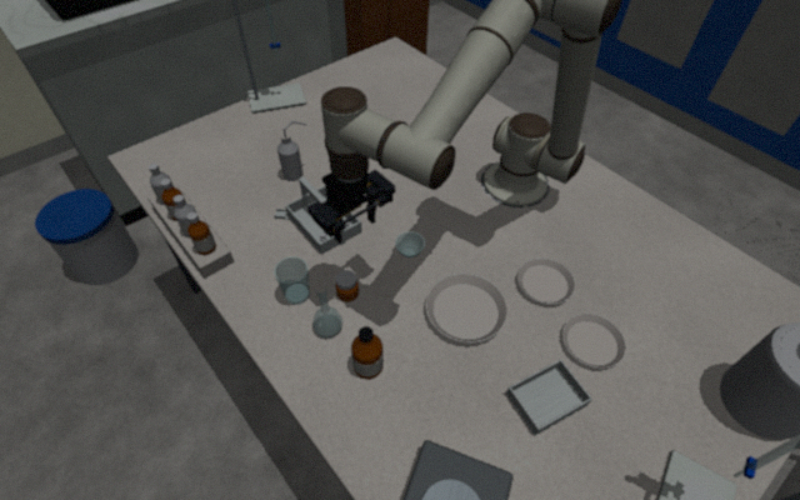

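View pics/side0.png

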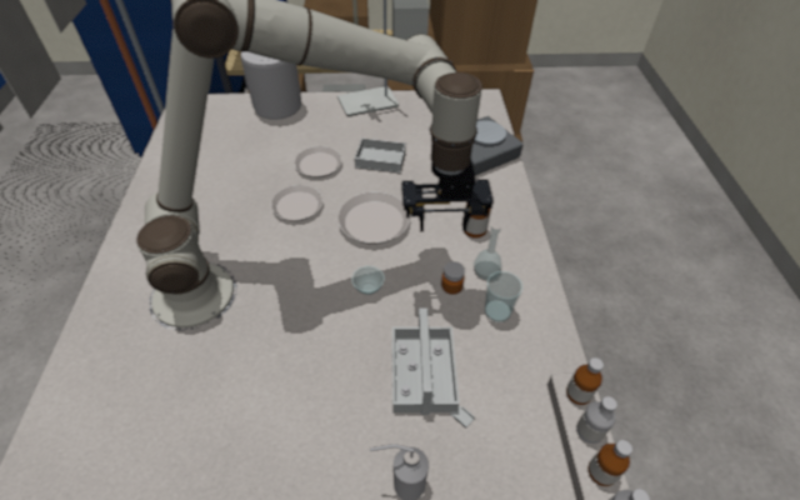

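Scene view: the arm hides part of the caddy. The caddy is on the right, at about (425,370) in the side view, with its lip at (463,416), and the big pan is at (373,220) there. Next, rough positions and the state.

Run:
```python
from h import *
np.set_printoptions(precision=3,suppress=True)
s=sense(); print(s['tcp_pos'],s['ee_rot'],s['wrist_force'],s['time_s'])
g=lambda n,u,v,z:print(n,u,v,plane(n,(u/1.25,v/1.25),z))
for a in[('side',395,412,0),('side',460,410,.045),('side',463,416,0),('side',428,388,.112),('side',423,312,.112),('side',373,220,.015),('scene',465,308,.015),('scene',545,283,.01),('side',368,280,.02),('side',453,278,.03),('side',488,265,.0),('side',500,300,0.05),('side',478,225,.05),('side',410,490,0)]: g(*a)
```

```text
[0.625 0.    0.222] [[-1.    -0.002 -0.   ]
 [ 0.    -0.    -1.   ]
 [ 0.002 -1.     0.   ]] [-0.168  0.413 -0.738] 0.15
side 395 412 [ 0.505 -0.335  0.   ]
side 460 410 [ 0.639 -0.355  0.045]
side 463 416 [ 0.651 -0.349  0.   ]
side 428 388 [ 0.57  -0.337  0.112]
side 423 312 [ 0.574 -0.154  0.112]
side 373 220 [0.464 0.238 0.015]
scene 465 308 [0.465 0.242 0.015]
scene 545 283 [0.241 0.322 0.01 ]
side 368 280 [0.449 0.014 0.02 ]
side 453 278 [0.667 0.005 0.03 ]
side 488 265 [0.772 0.07  0.   ]
side 500 300 [ 0.77  -0.083  0.05 ]
side 478 225 [0.754 0.173 0.05 ]
side 410 490 [ 0.528 -0.495  0.   ]
```

View pics/wrist0.png

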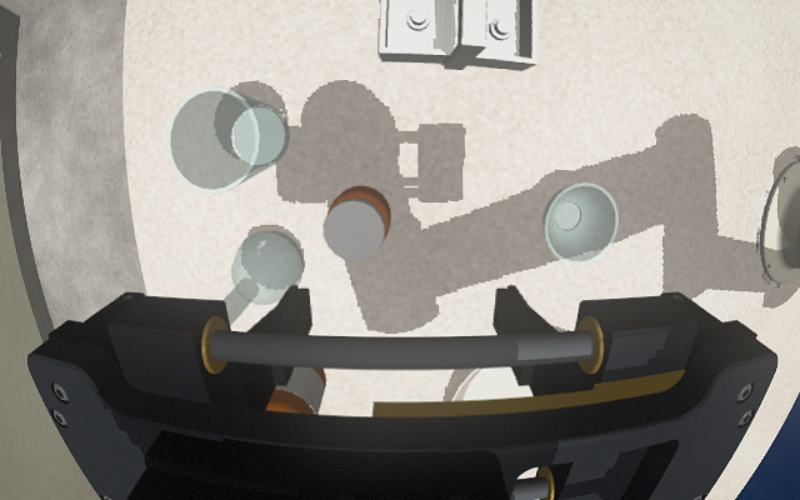

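Wrist view: the caddy's near end is at the top (380–535, 0–65), and the dish, jar, beaker and flask stand in between. I'll move above the caddy.

jog_arm([
  [[0.013, -0.01, 0.045], [0, 0, 0], 0.087],
  [[0.013, -0.01, 0.05], [0, 0, 0], 0.087],
  [[0.013, -0.01, 0.05], [0, 0, 0], 0.087],
  [[0.014, 0, 0.055], [0, 0, 0], 0.087],
  [[0, 0, 0], [0, 0, 0], 0.087],
  [[0, 0, 0], [0, 0, 0], 0.087],
])

```text
time_s: 0.9
tcp_pos: [0.5718, -0.2, 0.2521]
ee_rot: [[-1.0, -0.001, -0.001], [0.001, 0.0, -1.0], [0.001, -1.0, -0.0]]
wrist_force: [-0.4, -0.2, -0.6]
gripper_width: 1.005
```

Run:
```python
from h import *
import json
s=sense(); print(s['tcp_pos'],s['time_s'],s['joints'])
c=camera_info('wrist'); json.dump({k:np.array(v).tolist() for k,v in c.items()},open('w1.json','w'))
w=snap('wrist','w1'); sc=snap('scene','s1')
o=proj('scene',(.57,-.25,.05)).astype(int);print(o)
cr=cv2.resize(sc[max(0,o[1]-65):o[1]+65,o[0]-80:o[0]+80],None,fx=4,fy=4,interpolation=cv2.INTER_CUBIC); cv2.imwrite('pics/s1c.png',cr)
```

```text
[ 0.57178049 -0.19999443  0.25214296] 0.9 [-3.99330045e+00  1.91316008e+01  3.73807484e-01 -2.16739342e-02
 -7.12790619e+01  3.96091847e+00]
[256 168]
```

View pics/w1.png

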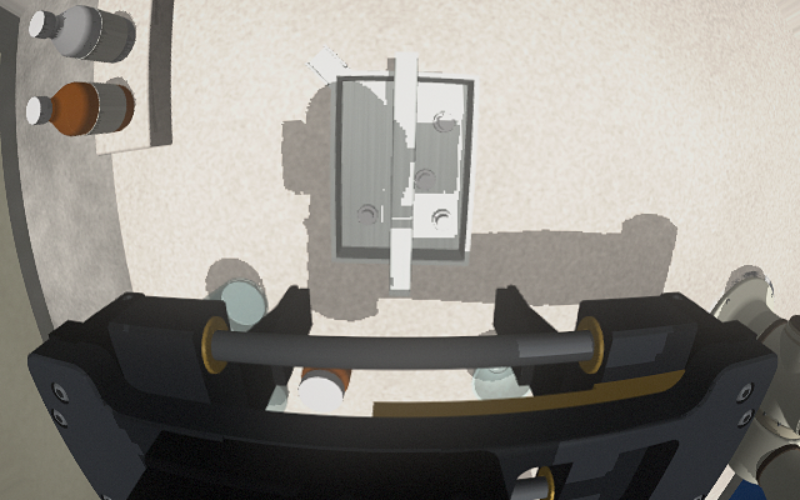

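Wrist view: the handle bar's ends are at (405,53) and (400,290), the rim corners at (336,77), (474,79), (466,260) and (336,258), and the lip at (327,66). Two stoppers are on the near side of the bar, two at the far end.

Run:
```python
from h import *
np.set_printoptions(precision=4,suppress=True)
w=lambda u,v,z:plane('wrist',(u/1.25,v/1.25),z)
P=[w(395,53,.112),w(416,53,.112),w(411,290,.112),w(390,290,.112)]
print(np.array(P),np.mean(P,0),np.linalg.norm((P[0]+P[1]-P[2]-P[3])/2))
Q=[w(336,77,.045),w(475,79,.045),w(466,261,.045),w(336,259,.045)]
print(np.array(Q),np.mean(Q,0))
print('lip',w(316,59,.002), w(308,66,.002))
# side image crop of caddy
b=cv2.imread('pics/side0_raw.png')[235:350,290:400]; cv2.imwrite('pics/sidec.png',cv2.resize(b,None,fx=5,fy=5,interpolation=cv2.INTER_CUBIC))
```

```text
[[ 0.5781 -0.3399  0.112 ]
 [ 0.562  -0.34    0.112 ]
 [ 0.5648 -0.1464  0.112 ]
 [ 0.5826 -0.1464  0.112 ]] [ 0.5719 -0.2431  0.112 ] 0.1935776871432891
[[ 0.635  -0.3314  0.045 ]
 [ 0.5039 -0.3299  0.045 ]
 [ 0.5072 -0.1491  0.045 ]
 [ 0.6397 -0.1509  0.045 ]] [ 0.5714 -0.2403  0.045 ]
lip [ 0.664  -0.3587  0.002 ] [ 0.6728 -0.3515  0.002 ]
```

View pics/sidec.png

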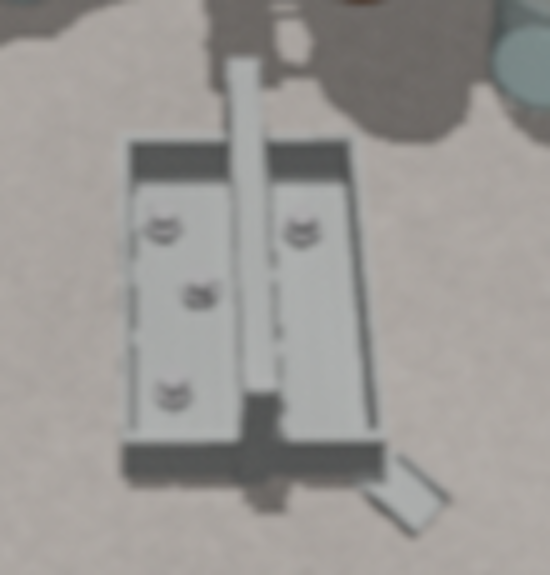

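Side crop: the bar's top ends are at (260,390) and (243,57) in the crop. Four stoppers are visible. The lip tip is at about (432,515).

Run:
```python
from h import *
np.set_printoptions(precision=4,suppress=True)
f=lambda u,v:(290+u/5,235+v/5)
for a,b in[((405.5,53),(260,390)),((400.5,290),(243,57)),((336,77),(382,440)),((336,259),(348,142)),((475,79),(122,440)),((466,261),(130,142)),((312,62),(432,517))]:
    print(tri('wrist',(a[0]/1.25,a[1]/1.25),'side',f(*b)))
```

```text
(array([ 0.5697, -0.341 ,  0.1063]), np.float64(0.0005985487984851811))
(array([ 0.574 , -0.1527,  0.1262]), np.float64(0.0007494611017722047))
(array([ 0.6385, -0.3338,  0.0282]), np.float64(0.0012438453861657144))
(array([ 0.6433, -0.143 ,  0.0215]), np.float64(0.001423222469869377))
(array([ 0.5014, -0.3314,  0.0338]), np.float64(0.0008106136257901898))
(array([ 0.5098, -0.151 ,  0.0447]), np.float64(0.006295648690366885))
(array([ 0.6696, -0.3587, -0.0136]), np.float64(0.004796555148559486))
```

jog_arm([
  [[0, 0.03, 0.015], [0, 1.3, 0], 0.087],
  [[0, 0.04, 0.014], [0, 0, 0], 0.087],
  [[0, 0.045, 0], [0, 0, 0], 0.07],
  [[0, 0.035, 0], [0, 0, 0], 0.06],
  [[0, 0.02, 0], [0, 0, 0], 0.05],
  [[0, 0, 0], [0, 0, 0], 0.04],
  [[0, 0, 0], [0, 0, 0], 0.032],
])

```text
time_s: 1.88
tcp_pos: [0.5728, -0.2284, 0.0836]
ee_rot: [[-1.0, 0.002, -0.021], [0.021, -0.001, -1.0], [-0.002, -1.0, 0.001]]
wrist_force: [0.4, -0.8, 0.0]
gripper_width: 0.515
```

Run:
```python
from h import *
snap('wrist','w2')
```

```text
(no output)
```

View pics/w2.png

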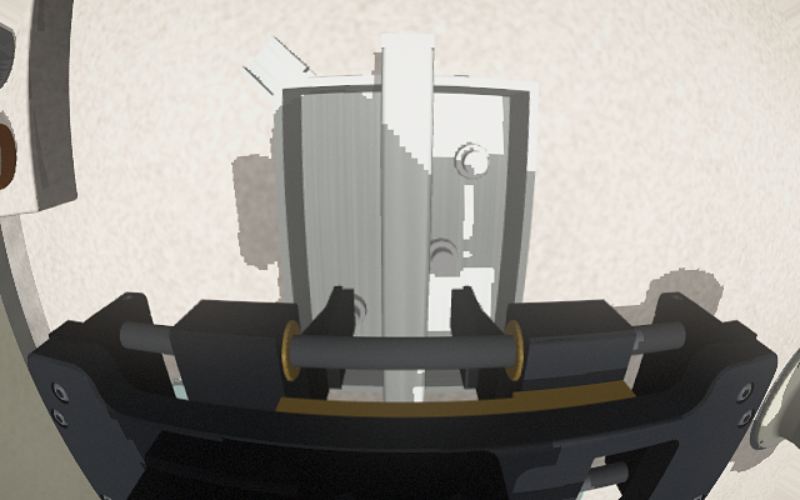

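The bar (cols 382–434) sits centred between the fingers (355–452), so I'll close.

jog_arm([
  [[0, 0, 0], [0, 0, 0], 0.01],
  [[0, 0, 0], [0, 0, 0], 0.0],
  [[0, 0, 0], [0, 0, 0], 0.0],
  [[0, 0, 0], [0, 0, 0], 0.0],
  [[0, 0, 0], [0, 0, 0], 0.0],
])

```text
time_s: 2.55
tcp_pos: [0.572, -0.229, 0.0832]
ee_rot: [[-1.0, 0.001, -0.023], [0.023, -0.0, -1.0], [-0.001, -1.0, 0.0]]
wrist_force: [-1.1, 1.1, 4.8]
gripper_width: 0.203
```

jog_arm([
  [[0, -0.003, 0], [0, 0, 0], 0.0],
  [[0, -0.008, 0], [0, 0, 0], 0.0],
  [[0, -0.014, 0], [0, 0, 0], 0.0],
  [[0, -0.02, 0], [0, 0, 0], 0.0],
  [[0, -0.02, 0], [0, 0, 0], 0.0],
  [[0, -0.02, 0], [0, 0, 0], 0.0],
  [[0, -0.01, 0], [0, 0, 0], 0.0],
  [[0, 0, 0], [0, 0, 0], 0.0],
  [[0, 0, 0], [0, 0, 0], 0.0],
])

```text
time_s: 3.68
tcp_pos: [0.571, -0.2287, 0.1766]
ee_rot: [[-1.0, -0.002, -0.023], [0.023, 0.001, -1.0], [0.002, -1.0, -0.001]]
wrist_force: [-0.2, -0.3, -5.0]
gripper_width: 0.207
```

Run:
```python
from h import *
np.set_printoptions(precision=4,suppress=True)
s=sense();print(s['tcp_pos'],s['wrist_force'],s['moment'],s['gripper_width'])
snap('wrist','w3')
```

```text
[ 0.571  -0.2287  0.1766] [-0.1816 -0.3001 -4.9877] [ 0.0325 -0.0356  0.0183] 0.20658745704060677
```

View pics/w3.png

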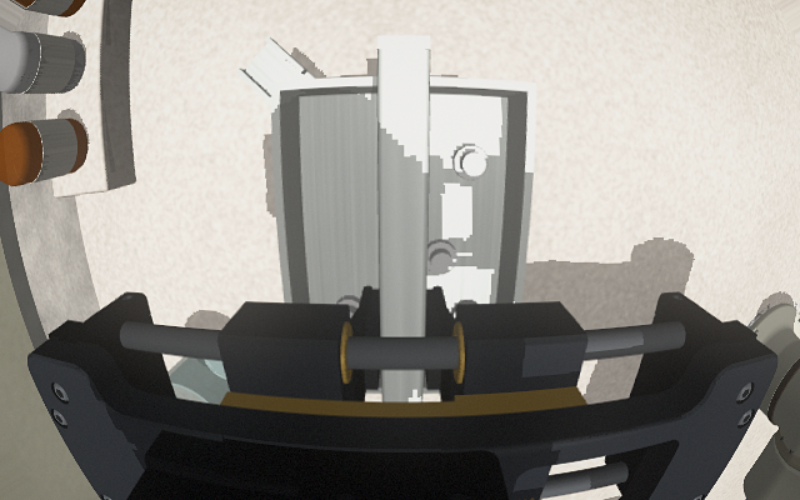

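The caddy is held level with no rotation in the grip: bar end at (403,37), all four stoppers still on the floor. I'll carry it to the pan.

jog_arm([
  [[0.002, -0.01, -0.005], [0, 0, 0], 0.0],
  [[0.004, -0.01, -0.012], [0, 0, 0], 0.0],
  [[0.007, -0.01, -0.02], [0, 0, 0], 0.0],
  [[0.01, -0.005, -0.028], [0, 0, 0], 0.0],
  [[0.012, 0, -0.035], [0, 0, 0], 0.0],
  [[0.014, 0, -0.04], [0, 0, 0], 0.0],
  [[0.014, 0, -0.04], [0, 0, 0], 0.0],
  [[0.014, 0, -0.04], [0, 0, 0], 0.0],
  [[0.014, 0, -0.04], [0, 0, 0], 0.0],
  [[0.014, 0, -0.04], [0, 0, 0], 0.0],
])

```text
time_s: 4.97
tcp_pos: [0.4722, 0.0754, 0.2137]
ee_rot: [[-1.0, 0.002, -0.022], [0.022, 0.001, -1.0], [-0.002, -1.0, -0.001]]
wrist_force: [0.1, -0.1, -3.4]
gripper_width: 0.204
```

jog_arm([
  [[0.014, 0, -0.04], [0, 0, 0], 0.0],
  [[0.014, 0, -0.04], [0, 0, 0], 0.0],
  [[0.014, 0, -0.04], [0, 0, 0], 0.0],
  [[0.014, 0, -0.04], [0, 0, 0], 0.0],
  [[0.014, 0, -0.04], [0, 0, 0], 0.0],
  [[0.012, 0, -0.035], [0, 0, 0], 0.0],
  [[0.011, 0, -0.028], [0, 0, 0], 0.0],
  [[0.007, 0, -0.02], [0, 0, 0], 0.0],
  [[0.004, 0, -0.012], [0, 0, 0], 0.0],
  [[0.003, 0, -0.006], [0, 0, 0], 0.0],
])

```text
time_s: 6.22
tcp_pos: [0.373, 0.3769, 0.2126]
ee_rot: [[-1.0, -0.0, -0.023], [0.023, -0.0, -1.0], [0.0, -1.0, 0.0]]
wrist_force: [0.2, 0.1, -4.4]
gripper_width: 0.206
```

jog_arm([
  [[0, 0, 0], [0, 0, 0], 0.0],
  [[0, 0, 0], [0, 0, 0], 0.0],
  [[0, 0, 0], [0, 0, 0], 0.0],
])

```text
time_s: 6.6
tcp_pos: [0.3736, 0.3761, 0.2126]
ee_rot: [[-1.0, -0.0, -0.024], [0.024, -0.0, -1.0], [0.0, -1.0, 0.0]]
wrist_force: [0.2, 0.4, -3.9]
gripper_width: 0.203
```

Run:
```python
from h import *
np.set_printoptions(precision=4,suppress=True)
s=sense();print(s['tcp_pos'],s['ee_rot'],s['wrist_force'],s['gripper_width'],s['joints'],s['time_s'])
a=snap('scene','s4');b=snap('side','d4');snap('wrist','w4')
def crop(im,n,P,w=60):
    o=proj(n,P).astype(int);x0,y0=max(0,o[0]-w),max(0,o[1]-w);print(n,x0,y0);c=im[y0:y0+2*w,x0:x0+2*w]; return cv2.resize(c,(390,390),interpolation=cv2.INTER_CUBIC)
cv2.imwrite('pics/c4.png',np.hstack([crop(a,'scene',(.43,.3,.08)),crop(b,'side',(.43,.3,.08))]))
```

```text
[0.3736 0.3761 0.2126] [[-0.9997 -0.0001 -0.0236]
 [ 0.0236 -0.0002 -0.9997]
 [ 0.0001 -1.      0.0002]] [ 0.2442  0.4316 -3.9234] 0.20264124253490337 [ 62.7363  13.2694 -13.7173   0.0028 -63.0264 -64.0886] 6.6
scene 335 180
side 228 90
```

View pics/c4.png

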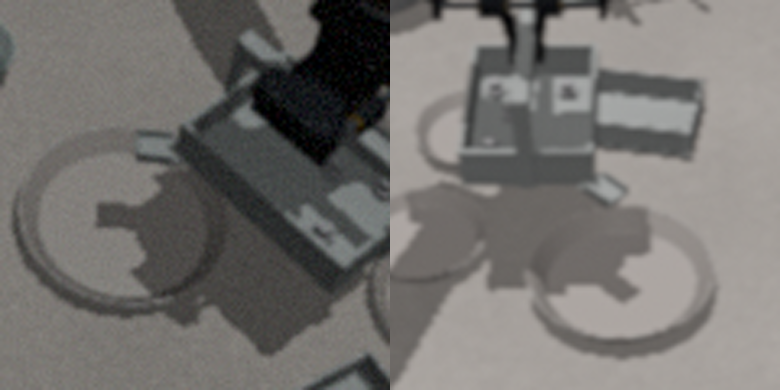

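Crop of scene and side: the caddy hangs level and the lip's outer end is at (136,145) in the scene crop and (226,197) in the side half. The white pan is below it.

Run:
```python
from h import *
np.set_printoptions(precision=4,suppress=True)
k=120/390
fs=lambda u,v:(335+u*k,180+v*k); fd=lambda u,v:(228+u*k,90+v*k)
print('lip',tri('scene',fs(136,145),'side',fd(226,197)), [plane('scene',fs(136,145),.13),plane('side',fd(226,197),.13)])
def circ(P):
    A=np.c_[2*P[:,:2],np.ones(len(P))];x=np.linalg.lstsq(A,(P[:,:2]**2).sum(1),rcond=None)[0];return x[:2],np.sqrt(x[2]+x[:2]@x[:2])
# rim top, outer edge, near points only
for n,f,pts in(('scene',fs,[(16,205),(30,165),(60,143),(100,129),(135,130),(222,235),(205,275),(160,297),(100,292),(50,265)]),('side',fd,[(143,275),(148,290),(165,310),(200,326),(240,331),(280,322),(310,303),(325,275),(315,245),(290,220),(260,208)])):
    for z in(.022,.028): P=np.array([plane(n,f(*p),z) for p in pts]);print(n,z,circ(P))
```

```text
lip (array([0.464 , 0.2417, 0.1325]), np.float64(0.0016104569858083938)) [array([0.4617, 0.2408, 0.13  ]), array([0.4647, 0.2439, 0.13  ])]
scene 0.022 (array([0.4627, 0.2405]), np.float64(0.1002240589883499))
scene 0.028 (array([0.4659, 0.2428]), np.float64(0.09967525611252948))
side 0.022 (array([0.4703, 0.2513]), np.float64(0.099311168880601))
side 0.028 (array([0.4703, 0.2452]), np.float64(0.09873160803653959))
```

The lip is at (0.464, 0.242, 0.1325) and the pan centre at about (0.467, 0.243), radius 0.10, so they agree. I'll lower by 50 mm, then tip about the lip.

jog_arm([
  [[0, 0.006, 0], [0, 0, 0], 0.0],
  [[0, 0.012, 0], [0, 0, 0], 0.0],
  [[0, 0.014, 0], [0, 0, 0], 0.0],
  [[0, 0.012, 0], [0, 0, 0], 0.0],
  [[0, 0.006, 0], [0, 0, 0], 0.0],
  [[0, 0, 0], [0, 0, 0], 0.0],
  [[-0.0013, -0.0035, 0.0013], [-0.88, 0, -0.88], 0.0],
  [[-0.0026, -0.007, 0.0026], [-1.77, 0, -1.77], 0.0],
  [[-0.0026, -0.007, 0.0026], [-1.77, 0, -1.77], 0.0],
  [[-0.0026, -0.007, 0.0026], [-1.77, 0, -1.77], 0.0],
])

```text
time_s: 8.0
tcp_pos: [0.3837, 0.3666, 0.1876]
ee_rot: [[-0.994, -0.105, -0.028], [0.016, 0.113, -0.993], [0.108, -0.988, -0.111]]
wrist_force: [-0.2, 0.2, -4.0]
gripper_width: 0.204
```

jog_arm([
  [[-0.0026, -0.007, 0.0026], [-1.77, 0, -1.77], 0.0],
  [[-0.0026, -0.007, 0.0026], [-1.77, 0, -1.77], 0.0],
  [[-0.0026, -0.007, 0.0026], [-1.77, 0, -1.77], 0.0],
  [[-0.0026, -0.007, 0.0026], [-1.77, 0, -1.77], 0.0],
  [[-0.0026, -0.007, 0.0026], [-1.77, 0, -1.77], 0.0],
  [[-0.0026, -0.007, 0.0026], [-1.77, 0, -1.77], 0.0],
  [[-0.0026, -0.007, 0.0026], [-1.77, 0, -1.77], 0.0],
])

```text
time_s: 8.88
tcp_pos: [0.4106, 0.3384, 0.2273]
ee_rot: [[-0.95, -0.304, -0.072], [-0.031, 0.322, -0.946], [0.311, -0.896, -0.316]]
wrist_force: [0.3, 0.1, -3.7]
gripper_width: 0.204
```

Run:
```python
from h import *
np.set_printoptions(precision=4,suppress=True)
s=sense();R=np.array(s['ee_rot']);print(s['tcp_pos'],R,s['wrist_force'],s['joints'],s['time_s'])
print('lip est',s['tcp_pos']+R@np.array([-.094,.08,.134]), 'tilt',np.degrees(np.arccos(-R[2,1])),'tool x,z slope',np.degrees(np.arcsin(R[2,[0,2]])))
```

```text
[0.4106 0.3384 0.2273] [[-0.9498 -0.3045 -0.0722]
 [-0.0313  0.3222 -0.9461]
 [ 0.3114 -0.8964 -0.3156]] [ 0.3479  0.097  -3.7291] [ 40.1883  16.5769  -1.4442 -27.2343 -75.2955 -33.6127] 8.875
lip est [0.4659 0.2404 0.084 ] tilt 26.3165316349475 tool x,z slope [ 18.1419 -18.3957]
```

jog_arm([
  [[-0.0026, -0.007, 0.0026], [-1.77, 0, -1.77], 0.0],
  [[-0.0026, -0.007, 0.0026], [-1.77, 0, -1.77], 0.0],
  [[-0.0026, -0.007, 0.0026], [-1.77, 0, -1.77], 0.0],
  [[-0.0026, -0.007, 0.0026], [-1.77, 0, -1.77], 0.0],
  [[-0.0026, -0.007, 0.0026], [-1.77, 0, -1.77], 0.0],
  [[-0.0013, -0.0035, 0.0013], [-0.88, 0, -0.88], 0.0],
  [[0, 0, 0], [0, 0, 0], 0.0],
  [[0, 0, 0], [0, 0, 0], 0.0],
  [[0, 0, 0], [0, 0, 0], 0.0],
  [[0, 0, 0], [0, 0, 0], 0.0],
])

```text
time_s: 10.12
tcp_pos: [0.4352, 0.3119, 0.248]
ee_rot: [[-0.885, -0.445, -0.136], [-0.098, 0.465, -0.88], [0.455, -0.766, -0.455]]
wrist_force: [0.5, -0.3, -4.8]
gripper_width: 0.2
```

Run:
```python
from h import *
np.set_printoptions(precision=4,suppress=True)
s=sense();R=np.array(s['ee_rot']);print(s['tcp_pos'],s['wrist_force'],s['joints'],s['time_s'])
print('lip est',s['tcp_pos']+R@np.array([-.094,.08,.134]), 'tilt',np.degrees(np.arccos(-R[2,1])),'tool x,z slope',np.degrees(np.arcsin(R[2,[0,2]])))
a=snap('scene','s5');b=snap('side','d5');w=snap('wrist','w5')
def crop(im,n,P,w=65):
    o=proj(n,P).astype(int);x0,y0=max(0,o[0]-w),max(0,o[1]-w);print(n,x0,y0);c=im[y0:y0+2*w,x0:x0+2*w]; return cv2.resize(c,(390,390),interpolation=cv2.INTER_CUBIC)
cv2.imwrite('pics/c5.png',np.hstack([crop(a,'scene',(.43,.28,.15)),crop(b,'side',(.43,.28,.15))]))
```

```text
[0.4352 0.3119 0.248 ] [ 0.4952 -0.3193 -4.7724] [ 28.646   20.8817   5.7851 -38.4197 -87.8281 -23.8701] 10.125
lip est [0.4646 0.2404 0.083 ] tilt 40.024712469982646 tool x,z slope [ 27.0372 -27.0609]
scene 329 158
side 222 74
```

View pics/c5.png

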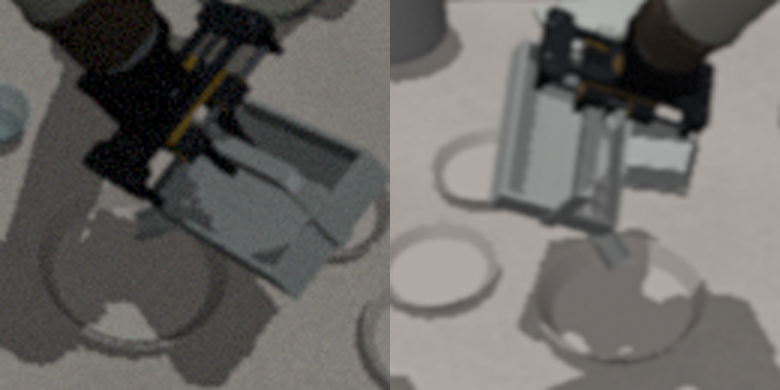

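View pics/w5.png

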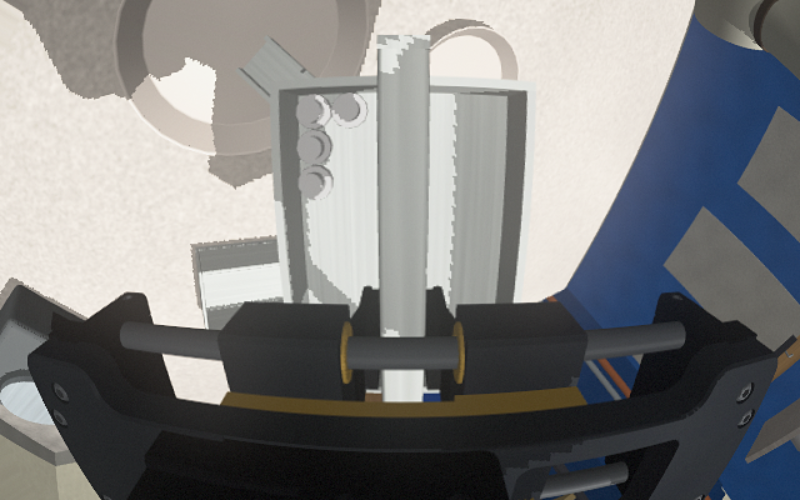

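Wrist view: all four stoppers are packed in the lip corner at (315,110), (315,147), (315,182) and (348,108). The bar hasn't turned in the grip: its end is still at (403,37). In the side half, the lip end is at about (222,258). One last check of the lip, then hand in.

Run:
```python
from h import *
p=plane('side',(222+222/3,74+258/3),.083);print('lip by side view',p, np.abs(sense()['joint_velocities']).max())
if np.hypot(p[0]-.467,p[1]-.243)<.025: print(finish_job())
```

```text
lip by side view [0.45799775 0.24839592 0.083     ] 0.1679670589589373
the job is handed in; nothing more can be done
None
```

I gripped the caddy by its bar, about 15 mm behind the middle so it would not turn in the grip. I carried it level to the 210 mm pan and tipped it about its lip over the pan's middle. The job was handed in at about 10 s, with the caddy held still.

**Last checks:**
- **Tilt:** the arm's pose gives 40.0°, with both walls of the lip corner equally low, about 27° each.
- **Stoppers:** the last wrist picture shows all four together in the lip corner: one in the corner, two along the long wall and one along the short wall. The bar had not turned in the fingers.
- **Lip position:** the arm's pose puts it at (0.465, 0.240, 0.083), about 3 mm from the measured pan centre. The side picture gave (0.458, 0.248) with the height assumed, about 10 mm off centre. The two differ by about 1 cm.
- **Clearance:** the lip is about 55 mm above the pan's rim. Nothing was seen to touch the other glassware, and the wrist force readings stayed near 5 N.

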